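# Make up a staining kit and a sampling kit

### The job

Make up two kits from the stock standing on the blue-green bench liner. The staining kit goes in the big three-compartment tray, the slide box in the long compartment and the staining jar and the screw-cap bottle one in each of the two square ones; the sampling kit goes in the small tray, the specimen pot in one compartment and the dropper bottle in the other. Set each thing down upright on its tray's floor without dropping it or tipping it over, and leave the tube rack, the culture dishes and the wash bottle where they are.

Things in the scene. Friction and masses are not known exactly. Their poses are not given: they have to be found in the camera images.
- dropper_mid (a point): small amber glass dropper bottle with a black collar and a thin rubber bulb, 80 mm tall, standing. Glass body 27 mm across, straight up to 46 mm, paper label; collar 19 mm and bulb 12 mm across above. About 35 g. Point: on its axis, half-way up (40 mm); z is up.
- reagent_mid (a point): squat amber glass screw-cap bottle, 82 mm tall, standing. Glass body 42 mm across, straight up to 56 mm, paper label; flat black cap 31 mm across on top. About 130 g. Point: on its axis, half-way up (41 mm); z is up.
- jar_mid (a point): white plastic staining jar, 78 mm tall, standing: round foot 54 mm across and 7 mm high, square body 46 x 46 mm with flat sides that look along its x and y and grey ribs on two of them, from 7 to 62 mm, then a round screw lid 44 mm across, with a small grey boss in the middle of its top. About 120 g. Point: on its axis, half-way up (39 mm); z is up.
- pot_mid (a point): round off-white specimen pot with paper label, 66 mm tall, standing: body 41 to 43 mm across up to 52 mm, white screw lid 44 mm across, 14 mm high. About 50 g. Point: on its axis, half-way up (33 mm); z is up.
- slidebox_mid (a point): dark grey plastic microscope slide box lying flat, lid up, with a white index card on top: 84 mm along its x, 38 mm along its y, 33 mm high. About 80 g. Point: its centre, half-way up (16.5 mm); z is up.
- tray_big: the big white kit tray, fixed to the bench: 157 mm along its x, 185 mm along its y, dark grey floor 3 mm thick, outer rim 15 mm high, partitions and walls 3 mm thick. Three compartments: the long one, 151 x 100 mm, centred at x 0, y +39.5 mm; two square ones, 74 x 76 mm, centred at x +38.5 and -38.5 mm, y -51.5 mm. Origin: centre of its underside on the bench; z up. The trays stand on the left and the right of the stock, either way round.
- tray_small: the small white kit tray, fixed to the bench: 157 mm along its x, 82 mm along its y, dark grey floor 3 mm thick, outer rim 15 mm high, walls 3 mm thick. Two compartments, 74 x 76 mm, centred at x +38.5 and -38.5 mm, y 0. Origin: centre of its underside on the bench; z up.
- rack: bystander: white rack of capped test tubes, 62 mm along its x, 200 mm along its y, 102 mm tall with the tubes, beyond the stock. Origin: centre of its underside.
- dishes: bystander: two stacked round culture dishes, 90 mm across, 30 mm high together, far out on the right. Origin: centre of their underside.
- washer: bystander: pale plastic wash bottle, 68 mm across, 148 mm to its cap, 203 mm with the bent spout. Origin: centre of its underside.
Mind the look-alikes: they are no part of the job. What is shaped like the part that bears reagent_mid but pink, turquoise or yellow is not meant.

How it is judged:
By the outcome, as a careful person would: the job done as asked, in the order asked, and still so for the second after the job is handed in, with the robot touching nothing.
It also fails if it takes over 118 s, if anything falls off the work surface, if the arm or the gripper's body presses on something with over 40 N, if the wrist force passes 120 N, or if a joint passes its speed limit or range.

### The arm

A 6-joint arm with a two-finger parallel gripper is mounted at the origin on the work surface. World frame = base frame: x ahead of the robot, y to its left, z up, the work surface at z = 0. Lengths are in m, angles in degrees, forces in N, time in s.
With the tool pointing down it reaches from about 0.4 to 0.825 m from the base axis. Payload 7 kg.
Tool frame: the origin (TCP) lies midway between the tips of the shut fingers; the grasp point (between the pads) lies 19 mm behind it; z points along the fingers, x is the direction in which the jaws open and shut, and the axes are right-handed (so a half turn about z gives the same grasp; the last joint's range is limited). The gripper opens to 88 mm and grips with 3 to 60 N. Pads are 19 mm wide; open, the fingers measure 130 mm over their backs; the gripper's body (78 mm by 193 mm) begins 47 mm behind the grasp point.
Start: joints at [-60.728, 20.546, 0.682, 0, -70.136, -16.507], TCP at [0.149, -0.658, 0.206] pointing down, gripper open.
Joint ranges: [-176.03, 176.03], [-82.01, 121.73], [-58.28, 71.71], [-173.87, 95.51], [-174.79, -0.11], [-173.66, 173.66]. Speed limits (degrees/s): [136.94, 136.94, 172.46, 180, 180, 180].

### API

Orientations are given as [roll, pitch, yaw] about the fixed x, y, z axes, in that order (R = Rz(yaw) Ry(pitch) Rx(roll)).
In Python, from plant import * gives the robot as it stands. The module is installed in compiled form; this text tells all that it offers.
- The arm moves only by the shell command python3 -m pendant 'ROWS' [OPENING]. ROWS is JSON, a list that holds one entry, the list of rows, each a list of 6 numbers: the shift along the world's x, y, z in mm, then the turn, a rotation vector about the world's x, y, z in degrees. A call has 1 to 10 rows; each row is the pose to reach, as a shift and turn from the pose commanded when the call began; what a row does not reach only later rows make up. A row lasts 1/8 s, in which the tool goes at most 62.5 mm and 10.7 degrees, less where a joint would pass 70% of its speed; a pose out of reach is approached as far as the arm can. A call with a gripper value outside its range is refused whole. OPENING is the closure, from -1 (fully open) to 1 (shut), set as the call begins (- or left out, the last holds). The fingers move at their own pace and stop on an object; the grip force is fixed at half the most. Time passes only in rows, so rows that repeat a pose let the fingers close. It gives the time, the measured TCP pose, the force and the opening at its end, in the units of the state.
- get_obs(): the state, without advancing time (a new reading comes with each control period).
- snapshot(name): name is "scene" or "side" or "wrist"; returns a dict with "pixels" (400x640x3 uint8, red, green, blue), "depth" (400x640 float32, m along the optical axis (not along the pixel's ray), 0 where there is no reading), "fx", "fy", "cx", "cy" (pixels), "pose" (4x4, takes a point from camera to world coordinates); the wrist camera has in their place "tool_from_camera" (4x4, takes a point from camera to tool coordinates, whose origin is the TCP and whose axes are the tool frame's). Camera axes: x right, y down, z forward; pixel columns grow to the right and rows downward; lengths in m; the calibration is good to about 2 mm. A picture is of the moment at which its call begins: read the wrist's pose just before it.
- close_job(): hands the job in, once; it reports no verdict.
The state is a dict: "clock": time; "joint_pos": joint angles; "qvel": joint speeds; "tau": joint torques, N m; "tool_pos": TCP position; "orientation": TCP orientation; "force": force on the tool from outside, world axes, zero at the start; "moment": the same for the moment, N m; "opening": finger opening in m.
Only numpy, scipy, OpenCV 4.12 (cv2) and the standard library are available. Lean on these libraries where they do the work, as an engineer would, in place of code of your own. Each camera call takes 0.05 s, during which the arm holds its last target. There are 200 camera calls.

## Working session

There is one attempt and no reset: what is moved stays moved. The work goes in short steps, Python scripts to look and compute and a shell command to move; the robot and the scene stay as the last step left them, time stands still between calls to the robot, and variables do not carry over. Pictures are saved under pics/ and viewed, about 12 in all and at most 16, crops included, and the job is handed in when it is done.

```bash
mkdir -p pics
cat > h.py <<'E'
from plant import *
import numpy as np, cv2
def snap(n,f):
    s=snapshot(n); cv2.imwrite('pics/'+f+'.png',s['pixels'][:,:,::-1]); np.savez('pics/'+f+'.npz',**s); return s
def cloud(s,T=None):
    T=s['pose'] if T is None else T
    d=s['depth'];v,u=np.mgrid[:d.shape[0],:d.shape[1]]
    p=np.stack([(u-s['cx'])/s['fx']*d,(v-s['cy'])/s['fy']*d,d],-1)
    w=p@T[:3,:3].T+T[:3,3]; w[d==0]=np.nan; return w
E
python3 - <<'E'
from h import *
print(get_obs())
for n in('scene','side'):
    s=snap(n,n+'0');print(n,s['pose'].round(3),s['fx'])
a=cv2.imread('pics/scene0.png');b=cv2.imread('pics/side0.png')
E
```

```text
{'clock': 0.0, 'joint_pos': array([-6.07266436e+01,  2.05921323e+01,  6.33103330e-01, -1.81946735e-02,
       -7.01354987e+01, -1.65064800e+01]), 'qvel': array([ 0.02004998,  0.03369393,  0.05817979,  0.07876524, -0.09942725,
       -0.02981199]), 'tau': array([-2.35414765e-03, -5.82719207e+01,  2.93051201e+01,  6.99707866e+00,
        7.05183222e-03, -1.63949671e-04]), 'tool_pos': array([ 0.14900234, -0.65781251,  0.20471581]), 'orientation': array([-1.79989539e+02, -9.54919248e-02,  1.02760671e+02]), 'force': array([-0.65118186, -0.16355019,  0.64987043]), 'moment': array([0.03618775, 0.0123164 , 0.06018617]), 'opening': 0.08763162030577541}
scene [[ 0.412  0.643 -0.645  1.352]
 [ 0.911 -0.303  0.28  -0.353]
 [-0.015 -0.703 -0.711  0.898]
 [ 0.     0.     0.     1.   ]] 410.4435350814086
side [[-0.911 -0.218  0.351  0.125]
 [-0.413  0.505 -0.758  0.922]
 [-0.012 -0.835 -0.55   0.723]
 [ 0.     0.     0.     1.   ]] 421.74501896946265
```

View pics/scene0.png

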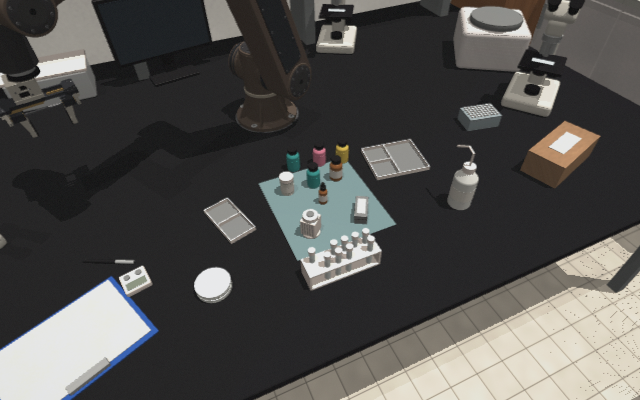

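View pics/side0.png

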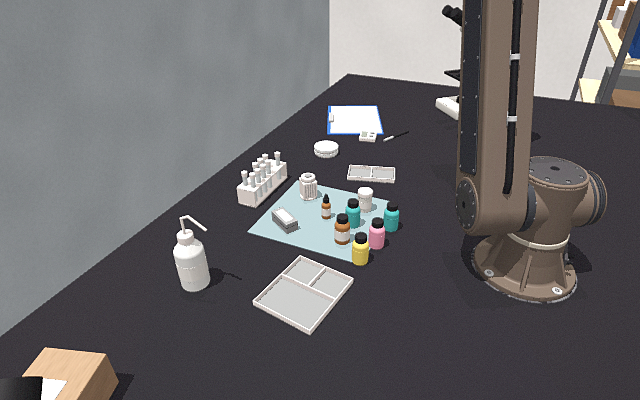

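Scene view: small tray (229,220), big tray (395,158). On the liner: pot (287,182), jar (310,222), dropper (323,193) and slide box (362,209). Reagent candidates are amber (336,169), teal (293,158) and (313,177), pink (319,154), and yellow (342,152). Only the amber one fits the description. I'll fuse the depth from both cameras into a top-down map.

```bash
cat > top.py <<'E'
from h import *
x0,x1,y0,y1,r=.30,.95,-.42,.42,1000  # 1px=1mm; image: up = +x, left = +y
H=np.full((650,840),-1.);C=np.zeros((650,840,3),np.uint8)
P=[];Q=[]
for n in('scene0','side0'):
    s=np.load('pics/'+n+'.npz');w=cloud(s).reshape(-1,3);c=s['pixels'].reshape(-1,3)[:,::-1]
    m=np.isfinite(w[:,0])&(w[:,0]>x0)&(w[:,0]<x1)&(w[:,1]>y0)&(w[:,1]<y1)&(w[:,2]<.25)
    P.append(w[m]);Q.append(c[m])
    b=w[m][(abs(w[m][:,2])<.02)];print(n,'bench z median',np.median(b[:,2]))
np.savez('pc.npz',p0=P[0],p1=P[1],c0=Q[0],c1=Q[1])
w=np.vstack(P);c=np.vstack(Q);o=np.argsort(w[:,2]);w=w[o];c=c[o]
for d in(-1,0,1):
  for e in(-1,0,1):
    i=np.clip(((x1-w[:,0])*r).astype(int)+d,0,649);j=np.clip(((y1-w[:,1])*r).astype(int)+e,0,839);
    C[i,j]=c
C=C[:600]
for k in range(0,840,100): cv2.putText(C,'%.2f'%(y1-k/r),(k,10),0,.35,(0,255,0));cv2.line(C,(k,0),(k,600),(0,90,0))
for k in range(0,600,100): cv2.putText(C,'%.2f'%(x1-k/r),(0,k+12),0,.35,(0,255,0));cv2.line(C,(0,k),(840,k),(0,90,0))
cv2.imwrite('pics/top.png',C[:,20:820])
# clusters above 20 mm
for t in(.022,):
  g=np.zeros((650,840),np.uint8)
  k=w[:,2]>t;g[((x1-w[k,0])*r).astype(int),((y1-w[k,1])*r).astype(int)]=1
  g=cv2.morphologyEx(g,cv2.MORPH_CLOSE,np.ones((5,5)))
  n,l,st,ce=cv2.connectedComponentsWithStats(g)
  for q in range(1,n):
    if st[q,4]<150: continue
    lab=l[((x1-w[:,0])*r).astype(int),((y1-w[:,1])*r).astype(int)]==q
    z=w[lab&k];top=z[z[:,2]>z[:,2].max()-.012]
    print('xr',(x1-(st[q,1]+st[q,3])/r).round(3),(x1-st[q,1]/r).round(3),'yr',(y1-(st[q,0]+st[q,2])/r).round(3),(y1-st[q,0]/r).round(3),'zmax',z[:,2].max().round(3),'topc',top.mean(0).round(3))
E
python3 top.py
```

```text
scene0 bench z median -0.0012360027877642565
side0 bench z median 0.0012680529459870304
xr 0.746 0.816 yr -0.164 0.045 zmax 0.106 topc [ 0.781 -0.052  0.1  ]
xr 0.651 0.75 yr 0.333 0.409 zmax 0.205 topc [0.695 0.371 0.198]
xr 0.656 0.748 yr -0.42 -0.333 zmax 0.035 topc [ 0.704 -0.379  0.029]
xr 0.583 0.676 yr 0.042 0.12 zmax 0.038 topc [0.628 0.082 0.032]
xr 0.601 0.666 yr -0.116 -0.048 zmax 0.082 topc [ 0.633 -0.082  0.074]
xr 0.521 0.553 yr -0.017 0.017 zmax 0.081 topc [0.535 0.    0.075]
xr 0.43 0.477 yr 0.058 0.107 zmax 0.085 topc [0.451 0.085 0.08 ]
xr 0.43 0.477 yr -0.021 0.029 zmax 0.087 topc [0.452 0.004 0.081]
xr 0.424 0.47 yr -0.108 -0.058 zmax 0.069 topc [ 0.447 -0.083  0.065]
xr 0.359 0.404 yr 0.116 0.165 zmax 0.085 topc [0.38  0.142 0.08 ]
xr 0.34 0.386 yr 0.039 0.09 zmax 0.085 topc [0.361 0.066 0.08 ]
xr 0.327 0.375 yr -0.05 0.0 zmax 0.086 topc [ 0.348 -0.023  0.08 ]
```

View pics/top.png

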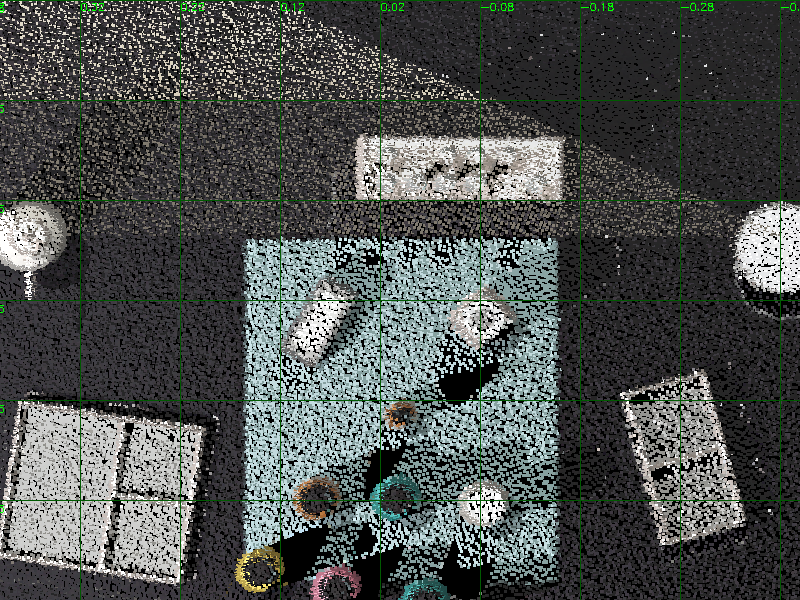

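The top map (x = .95 − v/1000, y = .40 − u/1000) shows all the items. The big tray's long compartment is on the +y side. Next I refine the poses and confirm the amber bottle in an enlarged crop.

Run:
```python
from h import *
from scipy.optimize import least_squares
d=np.load('pc.npz')
def sel(p,c,r,z0,z1): return p[(np.hypot(*(p[:,:2]-c).T)<r)&(p[:,2]>z0)&(p[:,2]<z1)]
def rect(p,name,zoff=0):
    q=p[:,:2]
    (c,s,a)=cv2.minAreaRect((q*1000).astype(np.float32)); print(name,len(q),np.round(c,1),np.round(s,1),round(a,1))
def robrect(p,L,W,g):  # boundary fit: angle by min trimmed extents
    best=None
    for a in np.radians(np.arange(-45,45,.5)+g):
        R=np.array([[np.cos(a),np.sin(a)],[-np.sin(a),np.cos(a)]]);q=p[:,:2]@R.T
        lo,hi=np.percentile(q,[1,99],axis=0); A=np.ptp([lo,hi],axis=0)
        e=abs(A[0]-L)+abs(A[1]-W) if L else A.prod()
        if best is None or A.prod()<best[0]: best=(A.prod(),np.degrees(a),R.T@((lo+hi)/2),A)
    print('   ',np.round(best[1],1),best[2].round(4),best[3].round(4))
for k in'01':
    p=d['p'+k];print('cam',k, 'z',[round(float(np.median(p[(abs(p[:,2])<.01)&(abs(p[:,0]-.6)<.05)&(abs(p[:,1]-y)<.04)][:,2]))*1000,1) for y in(.2,-.2)])
    z=0.0
    print('big');robrect(sel(p,[.458,.298],.13,.010,.022),.157,.185,-7)
    print('small');robrect(sel(p,[.492,-.282],.095,.010,.022),.157,.082,15)
    print('box top');robrect(sel(p,[.629,.082],.06,.028,.04),.084,.038,60)
    print('box all');robrect(sel(p,[.629,.082],.06,.012,.04),.084,.038,60)
    print('jar body');robrect(sel(p,[.633,-.082],.045,.015,.056),.046,.046,0)
    for n,c,zt,R in(('jarlid',[.633,-.082],.066,.022),('reag',[.451,.085],.072,.0155),('pot',[.447,-.083],.055,.022),('drop',[.535,0],.052,None),('reagbody',[.451,.085],.02,.021),('potbody',[.447,-.083],.015,.021),('dropbody',[.535,0],.015,.0135)):
        q=sel(p,c,.04,zt,.1 if 'body' not in n else .045)
        if R:
            qq=q[q[:,2]<q[:,2].max()-.006] if 'body' not in n else q
            f=least_squares(lambda v:np.hypot(*(qq[:,:2]-v).T)-R,q[:,:2].mean(0),loss='soft_l1',f_scale=.002);print(n,f.x.round(4),len(qq),abs(f.fun).mean().round(4),q[:,2].max().round(3), 'topmean',q[q[:,2]>q[:,2].max()-.005][:,:2].mean(0).round(4))
        else: print(n,q.mean(0).round(4))
i=cv2.imread('pics/scene0.png')[140:245,260:400];cv2.imwrite('pics/crop.png',cv2.resize(i,None,fx=5,fy=5,interpolation=cv2.INTER_CUBIC))
```

```text
cam 0 z [-2.1, -1.3]
big
    -8.0 [0.4571 0.2975] [0.1604 0.1866]
small
    15.5 [ 0.4922 -0.2864] [0.161  0.0821]
box top
    59.5 [0.6283 0.0787] [0.0371 0.0838]
box all
    59.5 [0.6291 0.0779] [0.0375 0.0858]
jar body
    -5.0 [ 0.647  -0.0859] [0.032  0.0608]
jarlid [ 0.6294 -0.0838] 109 0.0043 0.08 topmean [ 0.6326 -0.0849]
reag [0.4499 0.0813] 14 0.0014 0.083 topmean [0.4506 0.0802]
pot [ 0.4451 -0.0862] 46 0.0045 0.069 topmean [ 0.4488 -0.0869]
drop [ 0.5383 -0.0043  0.0648]
reagbody [0.45  0.081] 80 0.0012 0.045 topmean [0.4633 0.0714]
potbody [ 0.4452 -0.0856] 98 0.001 0.045 topmean [ 0.4622 -0.0902]
dropbody [ 0.5339 -0.0028] 71 0.0011 0.045 topmean [ 0.5408 -0.0067]
cam 1 z [0.9, 0.9]
big
    -8.5 [0.458  0.3014] [0.1574 0.1858]
small
    15.0 [ 0.4927 -0.2828] [0.1559 0.0879]
box top
    61.5 [0.6295 0.0827] [0.0392 0.0855]
box all
    61.5 [0.6288 0.0834] [0.0391 0.086 ]
jar body
    1.0 [ 0.6324 -0.0654] [0.0606 0.0305]
jarlid [ 0.6347 -0.0829] 74 0.0035 0.082 topmean [ 0.6297 -0.0776]
reag [0.4521 0.0829] 25 0.0012 0.085 topmean [0.4517 0.0847]
pot [ 0.4471 -0.0841] 34 0.0011 0.069 topmean [ 0.4464 -0.0819]
drop [0.5339 0.0045 0.0661]
reagbody [0.4522 0.0832] 117 0.001 0.045 topmean [0.4462 0.0994]
potbody [ 0.4472 -0.0832] 112 0.0013 0.045 topmean [ 0.4405 -0.0676]
dropbody [ 0.5362 -0.0007] 88 0.0011 0.045 topmean [0.5327 0.0079]
```

View pics/crop.png

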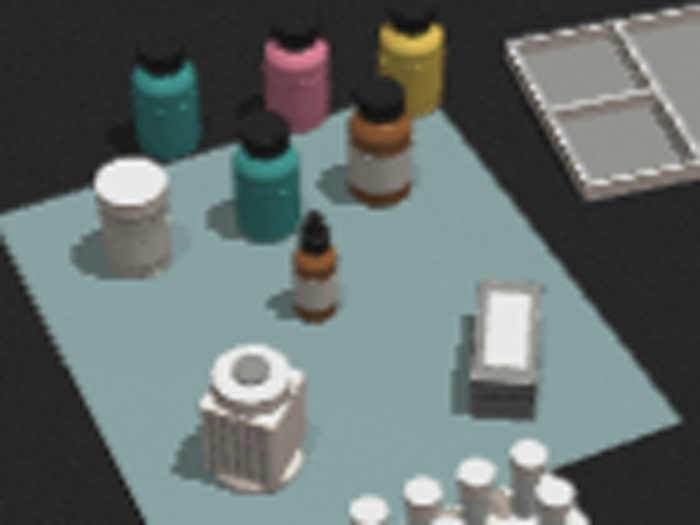

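The crop confirms the amber bottle at crop (380,150), the only amber screw-cap among the look-alikes, with the dropper at (315,275). I'll move in over the liner and look from the wrist.

```bash
python3 -m pendant '[[[0,0,50,0,0,0],[30,45,94,0,0,-6],[60,90,94,0,0,-12],[90,135,94,0,0,-18],[120,180,94,0,0,-24],[150,225,94,0,0,-30],[180,270,94,0,0,-36],[210,315,94,0,0,-42],[240,360,94,0,0,-42],[270,400,94,0,0,-42]]]' -1
python3 -m pendant '[[[35,45,0,0,0,0],[70,90,0,0,0,0],[105,135,0,0,0,0],[140,180,0,0,0,0],[170,225,0,0,0,0],[190,258,0,0,0,0],[190,258,0,0,0,0],[190,258,0,0,0,0]]]'
python3 - <<'E'
from h import *
from scipy.spatial.transform import Rotation as Ro
o=get_obs();print(o['tool_pos'],o['orientation'],o['joint_pos'].round(1))
s=snap('wrist','w1');T=np.eye(4);T[:3,:3]=Ro.from_euler('xyz',o['orientation'],degrees=True).as_matrix();T[:3,3]=o['tool_pos']
T=T@s['tool_from_camera'];print(s['tool_from_camera'].round(3));np.save('T1.npy',T)
w=cloud(s);
E
```

```text
clock: 1.35
tool_pos: [0.4196, -0.2565, 0.2997]
orientation: [180.0, -0.0, 60.8]
force: [0.6, -1.0, 0.1]
opening: 0.0876
clock: 2.35
tool_pos: [0.6088, -0.0003, 0.2992]
orientation: [-180.0, 0.0, 60.8]
force: [0.6, -0.7, 0.1]
opening: 0.0877
[ 6.08801601e-01 -3.18317038e-04  2.99176253e-01] [-1.79956074e+02  4.49906205e-02  6.07894304e+01] [  18.3   11.8    0.7   -0.   -78.9 -137.5]
[[ 1.    -0.001  0.    -0.001]
 [ 0.     0.961  0.277 -0.075]
 [-0.    -0.277  0.961 -0.178]
 [ 0.     0.     0.     1.   ]]Traceback (most recent call last):
  File "<stdin>", line 6, in <module>
  File "h.py", line 6, in cloud
    T=s['pose'] if T is None else T
      ~^^^^^^^^
KeyError: 'pose'
```

View pics/w1.png

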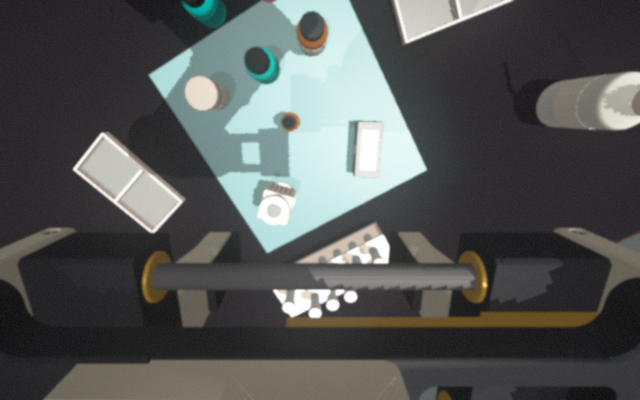

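Wrist view: box (368,149), jar (276,205), dropper (290,121), amber bottle (312,33), pot (204,93). I'll measure the box and jar from this cloud.

Run:
```python
from h import *
s=np.load('pics/w1.npz');T=np.load('T1.npy');w=cloud(s,T).reshape(-1,3);w=w[np.isfinite(w[:,0])]
b=w[(abs(w[:,2])<.02)&(abs(w[:,0]-.55)<.05)&(abs(w[:,1])<.1)];print('bench',np.median(b[:,2]))
def top(c,r,z0,z1):
    p=w[(np.hypot(*(w[:,:2]-c).T)<r)&(w[:,2]>z0)&(w[:,2]<z1)];return p
for n,c,r,z0,z1 in(('box',[.629,.081],.06,.027,.04),('jarlid',[.633,-.082],.04,.070,.09),('jarshoulder',[.633,-.082],.045,.054,.066),('drop',[.535,0],.02,.05,.09),('reag',[.451,.082],.03,.076,.09),('pot',[.446,-.085],.03,.06,.075)):
    p=top(np.array(c),r,z0,z1);
    if len(p)<5: print(n,len(p));continue
    (cc,ss,a)=cv2.minAreaRect((p[:,:2]*1000).astype(np.float32));print(n,len(p),np.round(cc,1),np.round(ss,1),round(a,1),'mean',p.mean(0).round(4))
# jar body faces all cams: optimise square fit
d=np.load('pc.npz')
from scipy.optimize import least_squares
for nm,p in(('scene',d['p0']),('side',d['p1']),('wrist',w)):
    q=p[(np.hypot(*(p[:,:2]-[.633,-.082]).T)<.045)&(p[:,2]>.014)&(p[:,2]<.055)][:,:2]
    best=None
    for a in range(0,90,3):
        def f(v):
            t=np.radians(v[2]);R=np.array([[np.cos(t),np.sin(t)],[-np.sin(t),np.cos(t)]]);return abs((q-v[:2])@R.T).max(1)-.023
        g=least_squares(f,[.633,-.082,a],loss='soft_l1',f_scale=.001,x_scale=[.01,.01,10])
        if best is None or g.cost<best.cost: best=g
    print(nm,len(q),best.x.round(4),abs(best.fun).mean())
```

```text
bench -0.00023585014866139842
box 1407 [627.6  82.5] [38.1 84.2] 59.3 mean [0.6259 0.083  0.0323]
jarlid 660 [631.  -80.1] [42.4 41.9] 57.4 mean [ 0.6302 -0.0796  0.0739]
jarshoulder 253 [630.8 -80.4] [45.9 47.6] 43.3 mean [ 0.6242 -0.0716  0.0603]
drop 161 [534.4   1. ] [17.4 19.3] 43.3 mean [0.5341 0.0017 0.0688]
reag 576 [450.8  84.3] [29.1 29.6] 59.9 mean [0.4509 0.0841 0.0812]
pot 907 [445.3 -81.6] [42.9 42.5] 12.7 mean [ 0.4455 -0.0811  0.065 ]
scene 204 [ 0.6311 -0.0841 43.3925] 0.0009199804394087533
side 198 [ 0.6328 -0.0822 44.8981] 0.0014706231487135364
wrist 203 [ 0.6305 -0.0809 43.4237] 0.0003190358665661218
```

```bash
python3 -m pendant '[[[10,42,-50,0,0,-1],[18.5,82.5,-100,0,0,-1.3],[18.5,82.5,-160,0,0,-1.3],[18.5,82.5,-210,0,0,-1.3],[18.5,82.5,-250,0,0,-1.3],[18.5,82.5,-275,0,0,-1.3],[18.5,82.5,-288,0,0,-1.3],[18.5,82.5,-288,0,0,-1.3],[18.5,82.5,-288,0,0,-1.3]]]' && python3 -m pendant '[[[0,0,0,0,0,0],[0,0,0,0,0,0],[0,0,0,0,0,0],[0,0,0,0,0,0],[0,0,0,0,0,0],[0,0,0,0,0,0]]]' 1; python3 -m pendant '[[[0,0,0,0,0,0],[0,0,15,0,0,0],[0,0,40,0,0,0],[0,0,80,0,0,0],[0,0,80,0,0,0]]]'
```

```text
clock: 3.52
tool_pos: [0.6285, 0.0822, 0.0131]
orientation: [179.9, -0.1, 59.5]
force: [-1.2, -0.4, -0.2]
opening: 0.088
clock: 4.28
tool_pos: [0.6278, 0.0822, 0.0122]
orientation: [180.0, 0.0, 59.5]
force: [-7.0, 0.3, 17.5]
opening: 0.0335
clock: 4.9
tool_pos: [0.6301, 0.083, 0.0962]
orientation: [179.7, -0.3, 59.5]
force: [-0.3, 0.2, -0.5]
opening: 0.0006
```

The grip missed (opening 0). Looking.

```bash
cat >> h.py <<'E'
from scipy.spatial.transform import Rotation as Ro
def wrist(f):
    o=get_obs();s=snap('wrist',f);T=np.eye(4);T[:3,:3]=Ro.from_euler('xyz',o['orientation'],degrees=True).as_matrix();T[:3,3]=o['tool_pos']
    w=cloud(s,T@s['tool_from_camera']).reshape(-1,3);return o,w[np.isfinite(w[:,0])]
def rect(w,c,r,z0,z1,n=''):
    p=w[(np.hypot(*(w[:,:2]-np.array(c)).T)<r)&(w[:,2]>z0)&(w[:,2]<z1)]
    if len(p)<5: print(n,len(p));return
    cc,ss,a=cv2.minAreaRect((p[:,:2]*1000).astype(np.float32));print(n,len(p),np.round(cc,1),np.round(ss,1),round(a,1),'zmax',p[:,2].max().round(4),'zmed',np.median(p[:,2]).round(4))
E
python3 - <<'E'
from h import *
o,w=wrist('w2')
rect(w,[.628,.082],.07,.012,.04,'box');rect(w,[.628,.082],.07,.027,.04,'box')
E
```

```text
box 3585 [626.8  81.3] [39.6 83.6] 59.2 zmax 0.0349 zmed 0.0323
box 3463 [627.2  82. ] [38.1 83.6] 59.3 zmax 0.0349 zmed 0.0323
```

View pics/w2.png

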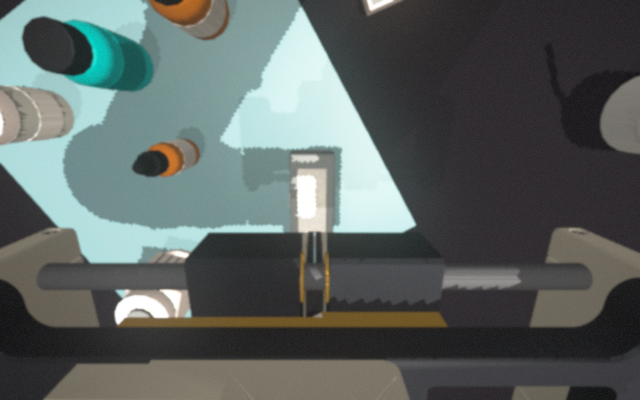

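The box hasn't moved, at (627,82), and is still upright. The fingertips slid over its top edge, so I'll grip deeper with the grasp point at about 23 mm.

```bash
python3 -m pendant '[[[0,0,0,0,0,0],[0,0,0,0,0,0],[0,0,0,0,0,0],[0,0,0,0,0,0],[0,0,0,0,0,0],[0,0,-40,0,0,0],[0,0,-70,0,0,0],[0,0,-88,0,0,0],[0,0,-88,0,0,0],[0,0,-88,0,0,0]]]' -1 && python3 -m pendant '[[[0,0,0,0,0,0],[0,0,0,0,0,0],[0,0,0,0,0,0],[0,0,0,0,0,0],[0,0,0,0,0,0],[0,0,0,0,0,0],[0,0,0,0,0,0]]]' 1; python3 -m pendant '[[[0,0,5,0,0,0],[0,0,15,0,0,0],[0,0,30,0,0,0],[0,0,30,0,0,0]]]'
```

```text
clock: 6.2
tool_pos: [0.6285, 0.0825, 0.0047]
orientation: [179.9, -0.1, 59.5]
force: [0.5, 0.7, 0.4]
opening: 0.0871
clock: 7.08
tool_pos: [0.6276, 0.0822, 0.0037]
orientation: [-180.0, 0.0, 59.5]
force: [0.3, 0.9, -0.2]
opening: 0.0376
clock: 7.58
tool_pos: [0.6289, 0.0827, 0.0358]
orientation: [179.9, -0.2, 59.5]
force: [-0.3, -0.2, -1.0]
opening: 0.0375
```

Held at 37.5 mm. Carrying it over the big tray's long compartment and checking the tray from there.

```bash
python3 -m pendant '[[[0,0,40,0,0,0],[-10,15,76,0,0,3],[-30,50,76,0,0,6],[-60,95,76,0,0,9],[-90,140,76,0,0,12],[-120,185,76,0,0,16],[-145,225,76,0,0,20],[-160,249,76,0,0,22.3],[-164.5,256.5,76,0,0,22.3],[-164.5,256.5,76,0,0,22.3]]]'
python3 - <<'E'
from h import *
o,w=wrist('w3');print(o['tool_pos'],o['orientation'],o['opening'])
p=w[(abs(w[:,0]-.4575)<.11)&(abs(w[:,1]-.3)<.13)]
for z in(0,.003,.015):print(z,len(p[abs(p[:,2]-z)<.003]))
r=p[(p[:,2]>.010)&(p[:,2]<.019)];print(r.min(0),r.max(0))
rect(w,[.458,.30],.135,.009,.019,'tray');rect(w,[.458,.30],.135,.011,.019,'tray')
E
```

```text
clock: 8.82
tool_pos: [0.463, 0.3388, 0.1096]
orientation: [-180.0, 0.0, 81.8]
force: [0.1, 0.0, -1.0]
opening: 0.0378
[0.46296033 0.33880543 0.10964547] [-1.79997623e+02  3.49364957e-03  8.17747168e+01] 0.03780037611694945
0 32001
0.003 18822
0.015 2254
[0.36522221 0.20484785 0.01001965] [0.5085649  0.40374889 0.01679834]
tray 2614 [437.8 304.3] [185.1 119.6] 81.4 zmax 0.0168 zmed 0.0138
tray 2362 [437.5 304.3] [185.1 118.9] 81.4 zmax 0.0168 zmed 0.0139
```

View pics/w3.png

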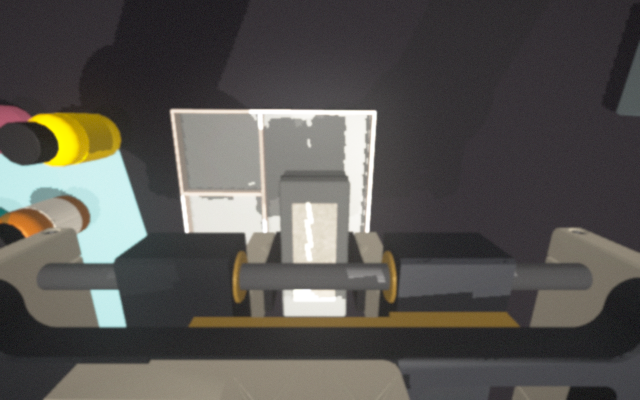

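Box held level over the long compartment (compartment from px 262 to 372, box at 280–350). The tray fit gives centre (456.3,301.5) and yaw −8.6. Making a small correction and lowering.

```bash
python3 -m pendant '[[[-1,1.5,-30,0,0,-0.4],[-1,1.5,-60,0,0,-0.4],[-1,1.5,-85,0,0,-0.4],[-1,1.5,-97,0,0,-0.4],[-1,1.5,-101,0,0,-0.4],[-1,1.5,-103,0,0,-0.4],[-1,1.5,-103,0,0,-0.4],[-1,1.5,-103,0,0,-0.4]]]' && python3 -m pendant '[[[0,0,0,0,0,0],[0,0,0,0,0,0],[0,0,0,0,0,0],[0,0,0,0,0,0]]]' -0.05
```

```text
clock: 9.88
tool_pos: [0.4624, 0.3406, 0.0074]
orientation: [180.0, -0.1, 81.4]
force: [-0.8, -0.5, -0.5]
opening: 0.0378
clock: 10.38
tool_pos: [0.4621, 0.3402, 0.0067]
orientation: [180.0, -0.0, 81.4]
force: [0.8, 0.6, 0.3]
opening: 0.0461
```

```bash
python3 -m pendant '[[[0,0,15,0,0,0],[0,0,45,0,0,0],[0,0,95,0,0,0],[20,-50,130,0,0,-8],[41,-100,130,0,0,-16],[62,-155,130,0,0,-24],[83,-210,130,0,0,-32],[104,-265,130,0,0,-38],[125,-315,130,0,0,-38],[145,-365,130,0,0,-38]]]' && python3 -m pendant '[[[24,-56,0,0,0,0],[24,-56,0,0,0,0],[24,-56,-30,0,0,0],[24,-56,-30,0,0,0]]]' -1
python3 - <<'E'
from h import *
o,w=wrist('w4');print(o['tool_pos'])
rect(w,[.631,-.0805],.045,.070,.09,'lid');rect(w,[.631,-.0805],.045,.052,.066,'sh')
s=snap('scene','s4');w=cloud(s).reshape(-1,3);w=w[np.isfinite(w[:,0])];rect(w,[.462,.340],.07,.025,.05,'box');rect(w,[.456,.3015],.14,.012,.02,'tray')
E
```

```text
clock: 11.62
tool_pos: [0.6079, -0.0266, 0.1381]
orientation: [180.0, -0.1, 43.4]
force: [0.9, 1.0, 0.6]
opening: 0.0461
clock: 12.12
tool_pos: [0.6294, -0.0807, 0.1055]
orientation: [-179.9, 0.2, 43.3]
force: [-0.9, 0.1, -0.4]
opening: 0.0804
[ 0.62938033 -0.08066888  0.10545825]
lid 2367 [631.  -80.9] [42.9 42.8] 13.5 zmax 0.0792 zmed 0.0733
sh 803 [630.7 -80.3] [46.1 46.2] 43.3 zmax 0.066 zmed 0.0605
box 216 [462.9 336.9] [40.8 89.9] 80.8 zmax 0.0392 zmed 0.0336
tray 173 [458.1 297.2] [185.5 160.9] 81.4 zmax 0.0198 zmed 0.0137
```

Slide box is in place, 39.7 mm from tray centre as intended. The jar estimate is confirmed, so I'm gripping it.

```bash
python3 -m pendant '[[[0,0,-40,0,0,0],[0,0,-70,0,0,0],[0,0,-83,0,0,0],[0,0,-83,0,0,0],[0,0,-83,0,0,0]]]' && python3 -m pendant '[[[0,0,0,0,0,0],[0,0,0,0,0,0],[0,0,0,0,0,0],[0,0,0,0,0,0],[0,0,0,0,0,0],[0,0,0,0,0,0]]]' 1 && python3 -m pendant '[[[0,0,5,0,0,0],[0,0,30,0,0,0],[0,0,75,0,0,0],[0,0,116,0,0,0],[0,0,116,0,0,0]]]'
```

```text
clock: 12.85
tool_pos: [0.6323, -0.0806, 0.0253]
orientation: [179.9, -0.1, 43.4]
force: [-0.5, -1.7, 0.6]
opening: 0.0875
clock: 13.6
tool_pos: [0.6312, -0.0808, 0.0237]
orientation: [180.0, -0.0, 43.4]
force: [-0.2, -0.4, 0.4]
opening: 0.0455
clock: 14.22
tool_pos: [0.6334, -0.0807, 0.1439]
orientation: [179.7, -0.3, 43.4]
force: [-0.1, 0.4, -2.0]
opening: 0.0461
```

```bash
python3 -m pendant '[[[-10,22,0,0,0,4],[-30,67,0,0,0,10],[-50,113,0,0,0,16],[-70,158,0,0,0,22],[-90,203,0,0,0,28],[-110,248,0,0,0,34],[-128,289,0,0,0,38],[-140,316,0,0,0,38],[-144,325,0,0,0,38],[-144,325,0,0,0,38]]]' && python3 -m pendant '[[[0,0,-25,0,0,0],[0,0,-60,0,0,0],[0,0,-60,0,0,0]]]'
python3 - <<'E'
from h import *
o,w=wrist('w5');print(o['tool_pos'],o['orientation'],o['opening'])
rect(w,[.456,.3015],.135,.010,.019,'tray')
E
```

```text
clock: 15.48
tool_pos: [0.4867, 0.2441, 0.1392]
orientation: [-180.0, 0.0, 81.4]
force: [-0.4, 0.4, -1.5]
opening: 0.0458
clock: 15.85
tool_pos: [0.4858, 0.2416, 0.0773]
orientation: [-179.8, 0.3, 81.3]
force: [0.5, 0.1, -0.8]
opening: 0.0459
[0.48583895 0.24156449 0.07734079] [-179.79228931    0.26002763   81.26107896] 0.04590083752885481
tray 4404 [455.9 301.7] [185.6 155.8] 81.5 zmax 0.019 zmed 0.0139
```

View pics/w5.png

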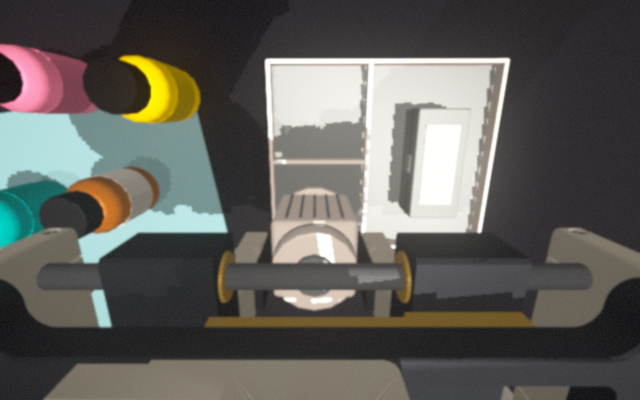

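The tray centre is confirmed at (455.9,301.7). The box stands in the long compartment at px (440,165), and the jar is upright over its square. Lowering.

```bash
python3 -m pendant '[[[0,0,-20,0,0,0],[0,0,-38,0,0,0],[0,0,-48,0,0,0],[0,0,-52,0,0,0],[0,0,-53,0,0,0],[0,0,-53,0,0,0],[0,0,-53,0,0,0]]]' && python3 -m pendant '[[[0,0,0,0,0,0],[0,0,0,0,0,0],[0,0,0,0,0,0],[0,0,0,0,0,0]]]' -0.3 && python3 -m pendant '[[[0,0,10,0,0,0],[0,0,40,0,0,0],[0,0,90,0,0,0],[0,0,103,0,0,0],[0,0,103,0,0,0]]]'
```

```text
clock: 16.77
tool_pos: [0.4874, 0.2444, 0.0271]
orientation: [180.0, -0.0, 81.4]
force: [-0.7, 0.7, -0.5]
opening: 0.0458
clock: 17.27
tool_pos: [0.4872, 0.2442, 0.0267]
orientation: [180.0, -0.0, 81.4]
force: [-0.7, 0.6, -0.5]
opening: 0.057
clock: 17.9
tool_pos: [0.4875, 0.2447, 0.131]
orientation: [179.9, -0.1, 81.4]
force: [0.0, -0.3, -0.9]
opening: 0.0568
```

```bash
python3 -m pendant '[[[-10,-40,0,0,0,-8],[-20,-85,0,0,0,-16],[-30,-130,0,0,0,-24],[-36,-160.5,0,0,0,-32],[-36,-160.5,0,0,0,-33.4],[-36,-160.5,0,0,0,-33.4]]]' -0.6
python3 - <<'E'
from h import *
o,w=wrist('w6');print(o['tool_pos'])
rect(w,[.451,.084],.03,.075,.09,'cap');rect(w,[.487,.2445],.04,.070,.095,'jarlid')
E
```

```text
clock: 18.65
tool_pos: [0.4509, 0.0836, 0.1289]
orientation: [-180.0, 0.1, 48.0]
force: [-0.3, 1.0, -0.7]
opening: 0.0699
[0.45086088 0.08356205 0.12892941]
cap 1076 [449.9  84.3] [29.6 30.5] 48.7 zmax 0.0831 zmed 0.0811
jarlid 2848 [487.  243.6] [43.4 43. ] 26.0 zmax 0.0822 zmed 0.0764
```

View pics/w6.png

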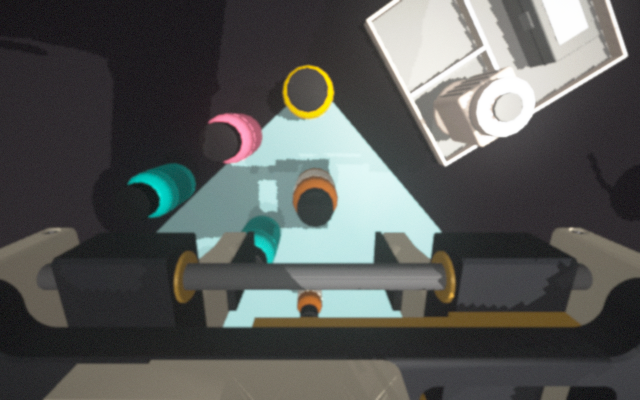

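Amber bottle at (315,195), jar standing in its square at (500,105). The cap centre agrees at (450,84). Descending.

```bash
python3 -m pendant '[[[-0.5,0,-35,0,0,0],[-0.5,0,-65,0,0,0],[-0.5,0,-90,0,0,0],[-0.5,0,-102,0,0,0],[-0.5,0,-102,0,0,0],[-0.5,0,-102,0,0,0]]]' && python3 -m pendant '[[[0,0,0,0,0,0],[0,0,0,0,0,0],[0,0,0,0,0,0],[0,0,0,0,0,0],[0,0,0,0,0,0]]]' 1 && python3 -m pendant '[[[0,0,5,0,0,0],[0,0,30,0,0,0],[0,0,75,0,0,0],[0,0,117,0,0,0],[0,0,117,0,0,0]]]'
```

```text
clock: 19.45
tool_pos: [0.4513, 0.0843, 0.0284]
orientation: [180.0, -0.1, 48.0]
force: [0.6, 1.0, -0.5]
opening: 0.0701
clock: 20.08
tool_pos: [0.4509, 0.0838, 0.0279]
orientation: [180.0, -0.0, 48.0]
force: [0.7, 0.9, 2.4]
opening: 0.0406
clock: 20.7
tool_pos: [0.4524, 0.0847, 0.148]
orientation: [179.9, -0.3, 48.0]
force: [0.5, 1.2, -1.5]
opening: 0.04
```

```bash
python3 -m pendant '[[[-6,25,0,0,0,5],[-14,60,0,0,0,12],[-24,100,0,0,0,20],[-33,140,0,0,0,28],[-39,165,0,0,0,33.4],[-40.5,172.5,0,0,0,33.4],[-40.5,172.5,-30,0,0,33.4],[-40.5,172.5,-55,0,0,33.4],[-40.5,172.5,-55,0,0,33.4]]]'
python3 - <<'E'
from h import *
o,w=wrist('w7');print(o['tool_pos'],o['orientation'],o['opening'])
s=snap('side','sd7')
w=cloud(s).reshape(-1,3);w=w[np.isfinite(w[:,0])];p=w[np.hypot(*(w[:,:2]-[.41,.2565]).T)<.022]
print(p.min(0),p.max(0),o['joint_pos'].round(0))
i=s['pixels'][200:340,220:420,::-1];cv2.imwrite('pics/sd7c.png',cv2.resize(i,None,fx=4,fy=4,interpolation=cv2.INTER_CUBIC))
E
```

```text
clock: 21.82
tool_pos: [0.4089, 0.2541, 0.0877]
orientation: [-179.9, 0.2, 81.2]
force: [-0.3, -0.1, -1.7]
opening: 0.0404
[0.40891523 0.25414868 0.08774129] [-179.85166445    0.24843318   81.24430028] 0.04043904516237896
[0.38830382 0.23487601 0.00054834] [0.43193747 0.27835944 0.55395026] [  55.    9.  -32.   -0.  -49. -154.]
```

View pics/sd7c.png

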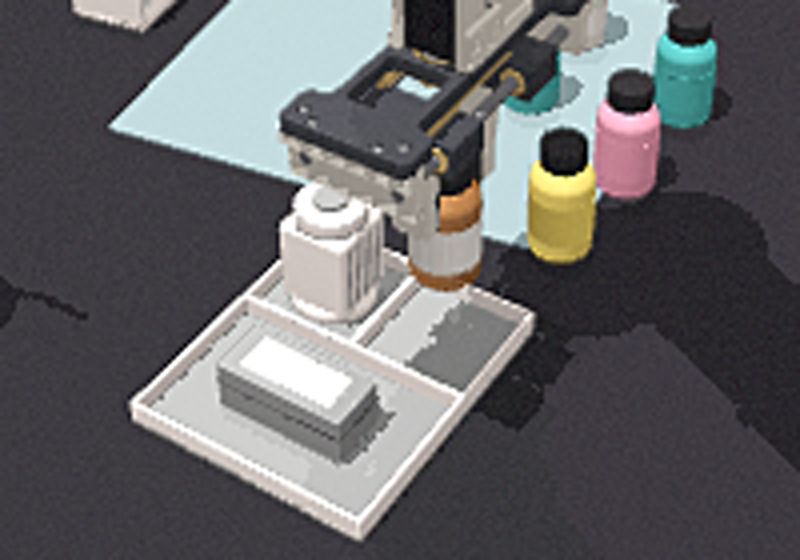

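Bottle upright over the second square, jar and box standing well. Lowering.

```bash
python3 -m pendant '[[[0,0,-25,0,0,0],[0,0,-43,0,0,0],[0,0,-53,0,0,0],[0,0,-57,0,0,0],[0,0,-57,0,0,0],[0,0,-57,0,0,0]]]' && python3 -m pendant '[[[0,0,-0.7,0,0,0],[0,0,-1.4,0,0,0],[0,0,-2,0,0,0],[0,0,-2,0,0,0]]]'
python3 - <<'E'
from h import *
s=snap('side','sd8')
i=s['pixels'][230:310,270:390,::-1];cv2.imwrite('pics/sd8c.png',cv2.resize(i,None,fx=6,fy=6,interpolation=cv2.INTER_CUBIC))
E
```

```text
clock: 22.68
tool_pos: [0.4105, 0.2566, 0.0333]
orientation: [180.0, -0.1, 81.4]
force: [0.3, 0.6, -2.2]
opening: 0.0407
clock: 23.18
tool_pos: [0.4103, 0.2563, 0.0309]
orientation: [180.0, -0.0, 81.4]
force: [-0.9, -0.1, 2.2]
opening: 0.0405
```

View pics/sd8c.png

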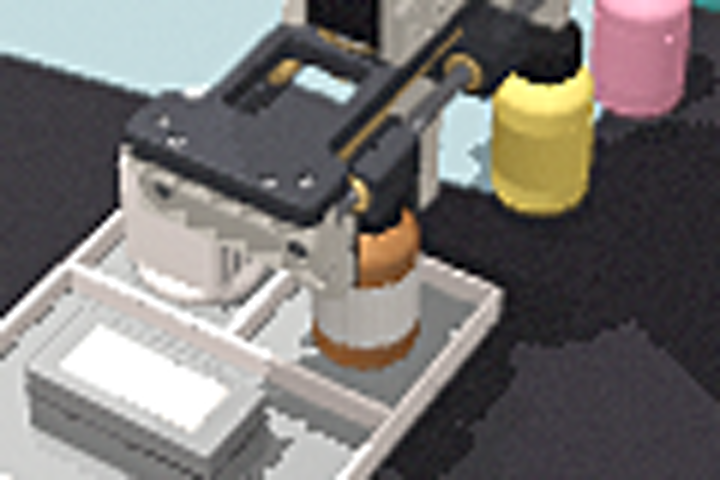

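Bottle on the floor (slight upward force). Releasing and moving to the pot.

```bash
python3 -m pendant '[[[0,0,0,0,0,0],[0,0,0,0,0,0],[0,0,0,0,0,0],[0,0,0,0,0,0]]]' -0.2 && python3 -m pendant '[[[0,0,8,0,0,0],[0,0,30,0,0,0],[0,0,80,0,0,0],[0,0,110,0,0,0],[4,-30,110,0,0,-8],[8,-75,110,0,0,-18],[12,-125,110,0,0,-28],[16,-175,110,0,0,-38],[20,-225,110,0,0,-48],[24,-275,110,0,0,-56]]]' && python3 -m pendant '[[[11.5,-63,0,0,0,-10],[11.5,-63,0,0,0,-10],[11.5,-63,0,0,0,-10]]]' -0.6
python3 - <<'E'
from h import *
o,w=wrist('w9');print(o['tool_pos'],o['orientation'])
rect(w,[.4455,-.0815],.03,.058,.075,'pot')
s=snap('side','sd9');w=cloud(s).reshape(-1,3);w=w[np.isfinite(w[:,0])]
rect(w,[.41,.256],.03,.078,.1,'cap in tray');rect(w,[.41,.256],.03,.02,.055,'reag body in tray');rect(w,[.487,.245],.03,.076,.1,'jar')
E
```

```text
clock: 23.72
tool_pos: [0.4101, 0.2562, 0.0306]
orientation: [-180.0, 0.0, 81.4]
force: [-1.2, -0.3, -0.5]
opening: 0.0527
clock: 24.98
tool_pos: [0.4387, -0.0318, 0.1411]
orientation: [-178.7, -0.2, 25.9]
force: [1.3, -0.0, -0.2]
opening: 0.0523
clock: 25.35
tool_pos: [0.4502, -0.0965, 0.1403]
orientation: [-178.4, -0.2, 16.3]
force: [-0.0, 0.5, 0.3]
opening: 0.0693
[ 0.45020845 -0.09652332  0.14033706] [-178.40135869   -0.18519839   16.31739791]
pot 1823 [445.3 -82.6] [42.9 43. ] 35.4 zmax 0.0674 zmed 0.0651
cap in tray 127 [410.3 257.4] [28.7 30. ] 70.1 zmax 0.0893 zmed 0.0852
reag body in tray 208 [404.3 269.2] [39.9 20. ] 27.4 zmax 0.0548 zmed 0.0381
jar 164 [488.2 244.8] [40.6 43.6] 13.6 zmax 0.084 zmed 0.0782
```

Joint 6 is near its limit at this yaw, so I'll turn to yaw 40 instead and recheck.

```bash
python3 -m pendant '[[[0,0,0,0,0,8],[0,0,0,0,0,16],[0,0,0,0,0,24.6],[0,0,0,0,0,24.6],[0,0,0,0,0,24.6],[0,0,0,0,0,24.6]]]';python3 - <<'E'
from h import *
o,w=wrist('w10');print(o['tool_pos'],o['orientation'],o['joint_pos'].round(1))
rect(w,[.4455,-.0815],.03,.058,.075,'pot')
E
```

```text
clock: 26.2
tool_pos: [0.4505, -0.0955, 0.1402]
orientation: [-178.4, -0.2, 40.9]
force: [0.1, 0.5, 0.8]
opening: 0.0704
[ 0.45047184 -0.09548553  0.14019348] [-178.40988418   -0.18857688   40.94593953] [  11.2    4.2  -29.2   -1.8  -57.3 -149.3]
pot 1813 [445.2 -82.4] [42.8 43. ] 81.8 zmax 0.0671 zmed 0.0651
```

```bash
python3 -m pendant '[[[-3,7,0,-0.7,-0.5,0],[-5,13.2,0,-1.33,-0.9,0],[-5,13.2,0,-1.33,-0.9,0],[-5,13.2,0,-1.33,-0.9,0],[-5,13.2,0,-1.33,-0.9,0]]]';python3 - <<'E'
from h import *
o,w=wrist('w11');print(o['tool_pos'],o['orientation'],o['joint_pos'].round(1))
rect(w,[.4455,-.0815],.03,.058,.075,'pot')
E
```

```text
clock: 26.88
tool_pos: [0.4456, -0.0828, 0.1401]
orientation: [-180.0, 0.0, 41.0]
force: [-0.2, 0.2, 0.4]
opening: 0.0703
[ 0.44558947 -0.08283939  0.14013279] [-1.79994914e+02  1.02333299e-02  4.09837825e+01] [  14.5    2.6  -31.6    0.   -55.8 -153.5]
pot 1767 [445.2 -82.4] [41.9 43.1] 41.3 zmax 0.0673 zmed 0.0651
```

```bash
python3 -m pendant '[[[0,0,-40,0,0,0],[0,0,-80,0,0,0],[0,0,-108,0,0,0],[0,0,-118,0,0,0],[0,0,-118,0,0,0],[0,0,-118,0,0,0]]]' && python3 -m pendant '[[[0,0,0,0,0,0],[0,0,0,0,0,0],[0,0,0,0,0,0],[0,0,0,0,0,0],[0,0,0,0,0,0]]]' 1 && python3 -m pendant '[[[0,0,5,0,0,0],[0,0,30,0,0,0],[0,0,75,0,0,0],[0,0,108,0,0,0],[0,0,108,0,0,0],[0,0,108,0,0,0]]]'
```

```text
clock: 27.68
tool_pos: [0.4464, -0.0826, 0.0231]
orientation: [179.9, -0.1, 41.0]
force: [-0.5, -1.0, -0.5]
opening: 0.0702
clock: 28.3
tool_pos: [0.4457, -0.0827, 0.0223]
orientation: [180.0, -0.0, 41.0]
force: [-0.5, 0.7, 3.5]
opening: 0.0431
clock: 29.05
tool_pos: [0.4449, -0.0827, 0.1298]
orientation: [-180.0, 0.0, 41.0]
force: [0.6, -0.0, -1.1]
opening: 0.0432
```

```bash
python3 -m pendant '[[[8,-20,0,0,0,0],[26,-60,0,0,0,0],[43,-100,0,0,0,0],[61,-140,0,0,0,0],[75,-172,0,0,0,0],[82.5,-190.5,0,0,0,0],[82.5,-190.5,-30,0,0,0],[82.5,-190.5,-50,0,0,0],[82.5,-190.5,-50,0,0,0],[82.5,-190.5,-50,0,0,0]]]'
python3 - <<'E'
from h import *
o,w=wrist('w12');print(o['tool_pos'],o['orientation'],o['opening'],o['joint_pos'].round(0))
rect(w,[.491,-.283],.1,.010,.019,'tray')
E
```

```text
clock: 30.3
tool_pos: [0.5282, -0.2731, 0.0806]
orientation: [180.0, 0.0, 41.0]
force: [0.5, 0.3, -0.3]
opening: 0.0435
[ 0.52819538 -0.27312689  0.08055875] [1.79986706e+02 1.87262494e-02 4.10280562e+01] 0.043461521185249076 [  -9.   19.  -19.    0.  -52. -130.]
tray 2263 [ 491.5 -283.2] [157.4  82.2] 15.5 zmax 0.0167 zmed 0.0138
```

View pics/w12.png

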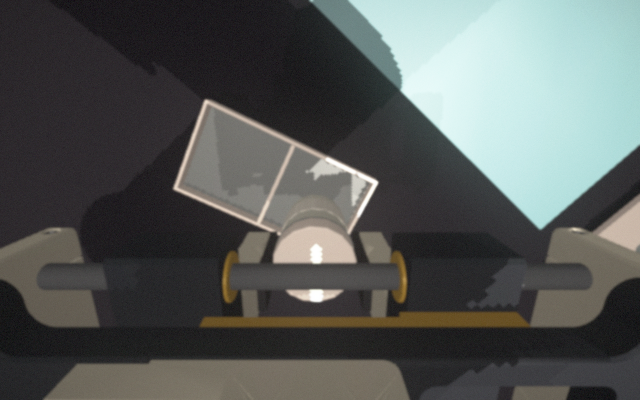

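The small tray fit is exact (157×82 mm) at (491.5,−283.2), 15.5°. The pot is upright over the far compartment. Lowering.

```bash
python3 -m pendant '[[[0.5,0,-25,0,0,0],[0.5,0,-43,0,0,0],[0.5,0,-51,0,0,0],[0.5,0,-54,0,0,0],[0.5,0,-55,0,0,0],[0.5,0,-55,0,0,0],[0.5,0,-55,0,0,0]]]' && python3 -m pendant '[[[0,0,0,0,0,0],[0,0,0,0,0,0],[0,0,0,0,0,0],[0,0,0,0,0,0]]]' -0.25 && python3 -m pendant '[[[0,0,8,0,0,0],[0,0,30,0,0,0],[0,0,80,0,0,0],[0,0,115,0,0,0],[0,30,115,0,0,5],[0,75,115,0,0,14],[1,125,115,0,0,24],[3,175,115,0,0,34],[5,225,115,0,0,44],[6,265,115,0,0,49]]]' && python3 -m pendant '[[[0,8,0,0,0,0],[0,8,0,0,0,0],[0,8,0,0,0,0]]]' -0.4;  python3 - <<'E'
from h import *
o,w=wrist('w13');print(o['tool_pos'],o['orientation'],o['joint_pos'].round(1))
rect(w,[.5345,.001],.02,.05,.09,'drop');rect(w,[.5345,.001],.025,.072,.09,'bulb')
s=snap('scene','s13');w=cloud(s).reshape(-1,3);w=w[np.isfinite(w[:,0])]
rect(w,[.5286,-.275],.035,.058,.08,'pot in tray');rect(w,[.492,-.286],.1,.012,.018,'tray')
E
```

```text
clock: 31.22
tool_pos: [0.5287, -0.2733, 0.0256]
orientation: [180.0, -0.0, 41.0]
force: [0.0, -0.4, -1.0]
opening: 0.0432
clock: 31.72
tool_pos: [0.5284, -0.2732, 0.0251]
orientation: [-180.0, 0.0, 41.0]
force: [0.0, 0.3, -1.1]
opening: 0.055
clock: 32.98
tool_pos: [0.5345, -0.0064, 0.141]
orientation: [179.9, -0.0, 90.3]
force: [-0.3, -0.7, -0.2]
opening: 0.0547
clock: 33.35
tool_pos: [0.5344, -0.001, 0.1403]
orientation: [180.0, 0.0, 89.9]
force: [-0.7, -0.1, -0.5]
opening: 0.0611
[ 0.53435123 -0.00100095  0.14025241] [1.79999252e+02 1.63563894e-02 8.99309501e+01] [  20.9   10.4  -22.4    0.   -57.2 -111. ]
drop 383 [533.8   0.9] [18.3 18. ] 1.8 zmax 0.0803 zmed 0.0656
bulb 137 [5.335e+02 2.000e-01] [10.8 10.6] 2.2 zmax 0.0803 zmed 0.0773
pot in tray 171 [ 530.1 -276.1] [43.6 42.6] 1.2 zmax 0.0712 zmed 0.0672
tray 143 [ 493.8 -286.6] [160.3  82.5] 15.6 zmax 0.0179 zmed 0.0136
```

Pot standing in its compartment, 38 mm from tray centre. Next the dropper.

```bash
python3 -m pendant '[[[-0.5,1.5,-40,0,0,0],[-0.5,1.5,-80,0,0,0],[-0.5,1.5,-108,0,0,0],[-0.5,1.5,-120,0,0,0],[-0.5,1.5,-120,0,0,0],[-0.5,1.5,-120,0,0,0]]]' && python3 -m pendant '[[[0,0,0,0,0,0],[0,0,0,0,0,0],[0,0,0,0,0,0],[0,0,0,0,0,0],[0,0,0,0,0,0]]]' 1 && python3 -m pendant '[[[0,0,5,0,0,0],[0,0,30,0,0,0],[0,0,75,0,0,0],[0,0,110,0,0,0],[0,0,110,0,0,0],[0,0,110,0,0,0]]]'
```

```text
clock: 34.2
tool_pos: [0.5348, 0.0013, 0.0212]
orientation: [179.9, -0.0, 90.0]
force: [-0.3, -0.4, -0.2]
opening: 0.0614
clock: 34.83
tool_pos: [0.534, 0.0013, 0.0202]
orientation: [180.0, 0.0, 90.0]
force: [-0.3, -0.3, 0.9]
opening: 0.0253
clock: 35.58
tool_pos: [0.5334, 0.0013, 0.1298]
orientation: [-180.0, -0.0, 90.0]
force: [0.5, -1.0, 0.4]
opening: 0.0247
```

```bash
python3 -m pendant '[[[-6,-22,0,0,0,2],[-17,-62,0,0,0,4],[-29,-106,0,0,0,7],[-41,-150,0,0,0,10],[-52,-194,0,0,0,12],[-64,-236,0,0,0,15.5],[-74,-272,0,0,0,15.5],[-79.5,-294.5,0,0,0,15.5],[-79.5,-294.5,-30,0,0,15.5],[-79.5,-294.5,-30,0,0,15.5]]]'
python3 - <<'E'
from h import *
o,w=wrist('w14');print(o['tool_pos'],o['orientation'],o['opening'],o['joint_pos'].round(0))
rect(w,[.4915,-.283],.1,.010,.019,'tray');rect(w,[.5286,-.273],.035,.058,.08,'pot')
E
```

```text
clock: 36.83
tool_pos: [0.4517, -0.2927, 0.0971]
orientation: [-179.7, -0.2, 105.4]
force: [0.6, -0.4, -0.0]
opening: 0.0245
[ 0.45172345 -0.29272131  0.09706555] [-179.67624411   -0.1990171   105.42717341] 0.024509409923132042 [-12.  14. -25.  -0. -52. -62.]
tray 865 [ 490.6 -283.8] [156.3  82.3] 15.1 zmax 0.0159 zmed 0.0138
pot 1320 [ 522.9 -274.5] [26.  42.9] 15.1 zmax 0.07 zmed 0.0681
```

View pics/w14.png

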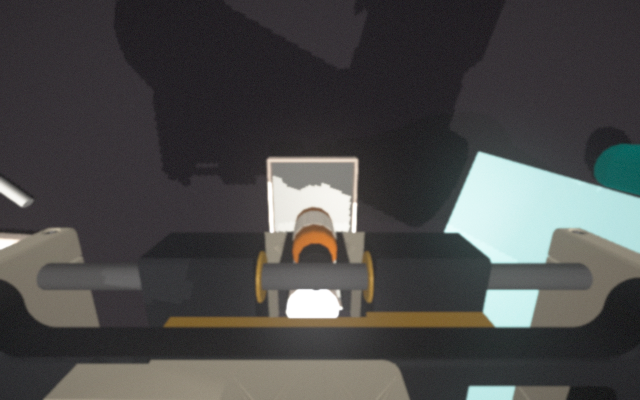

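Dropper held upright over the near compartment (px 315,225). Lowering.

```bash
python3 -m pendant '[[[0,0,-30,0,0,0],[0,0,-58,0,0,0],[0,0,-70,0,0,0],[0,0,-74,0,0,0],[0,0,-76,0,0,0],[0,0,-77,0,0,0],[0,0,-77,0,0,0],[0,0,-77,0,0,0]]]'
python3 - <<'E'
from h import *
s=snap('scene','s15')
i=s['pixels'][160:260,170:300,::-1];cv2.imwrite('pics/s15c.png',cv2.resize(i,None,fx=5,fy=5,interpolation=cv2.INTER_CUBIC))
E
```

```text
clock: 37.88
tool_pos: [0.4546, -0.2933, 0.0235]
orientation: [180.0, 0.0, 105.5]
force: [0.8, -0.2, 0.2]
opening: 0.025
```

View pics/s15c.png

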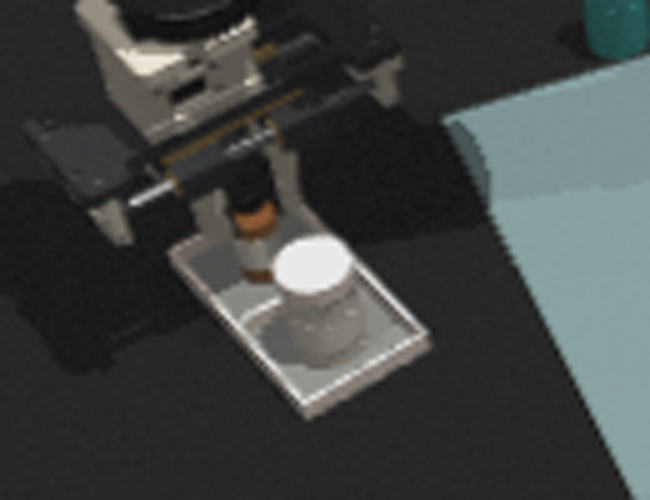

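Dropper is down in its compartment next to the pot. I'll ease down until contact, release and retract.

```bash
python3 -m pendant '[[[0,0,-0.4,0,0,0],[0,0,-0.7,0,0,0],[0,0,-0.7,0,0,0]]]' && python3 -m pendant '[[[0,0,0,0,0,0],[0,0,0,0,0,0],[0,0,0,0,0,0],[0,0,0,0,0,0]]]' -0.05 && python3 -m pendant '[[[0,0,6,0,0,0],[0,0,25,0,0,0],[0,0,70,0,0,0],[0,0,130,0,0,0],[0,0,180,0,0,0],[-20,-40,220,0,0,0],[-40,-80,220,0,0,0],[-60,-130,220,0,0,0],[-60,-130,220,0,0,0],[-60,-130,220,0,0,0]]]'
python3 - <<'E'
from h import *
print(get_obs()['tool_pos'])
a=snap('scene','s16');b=snap('side','sd16')
for n,s in(('scene',a),('side',b)):
    w=cloud(s).reshape(-1,3);w=w[np.isfinite(w[:,0])];print(n)
    for nm,c,r,z0,z1 in(('drop',[.4555,-.295],.022,.05,.1),('pot',[.529,-.275],.032,.058,.08),('box',[.462,.339],.06,.026,.045),('jar',[.487,.244],.03,.07,.09),('reag',[.41,.256],.025,.075,.095),('rack',[.781,-.06],.13,.03,.12),('dishes',[.702,-.378],.06,.022,.04),('washer',[.69,.371],.06,.03,.15)): rect(w,c,r,z0,z1,nm)
i=a['pixels'][130:310,190:490,::-1];j=b['pixels'][130:340,220:430,::-1]
i=cv2.resize(i,(780,468),interpolation=cv2.INTER_CUBIC);cv2.imwrite('pics/f.png',i)
E
```

```text
clock: 38.3
tool_pos: [0.4549, -0.2934, 0.0231]
orientation: [180.0, 0.1, 105.5]
force: [-1.4, -0.1, 5.5]
opening: 0.0254
clock: 38.8
tool_pos: [0.4543, -0.2932, 0.0223]
orientation: [-180.0, 0.0, 105.5]
force: [-0.9, -0.4, -0.1]
opening: 0.0461
clock: 40.05
tool_pos: [0.3941, -0.4233, 0.2424]
orientation: [-180.0, -0.0, 105.4]
force: [0.0, 0.0, -0.6]
opening: 0.0459
[ 0.39407476 -0.42325067  0.2424483 ]
scene
drop 66 [ 456.9 -295.2] [20.9 21.3] 47.3 zmax 0.0822 zmed 0.0656
pot 176 [ 530.4 -276.6] [42.4 43.6] 83.9 zmax 0.0717 zmed 0.0672
box 209 [463.2 336.2] [40.7 88.3] 80.0 zmax 0.0402 zmed 0.0336
jar 106 [489.5 239.7] [41.4 44.1] 36.9 zmax 0.0819 zmed 0.0756
reag 56 [410.7 251.8] [28.  29.7] 70.2 zmax 0.0853 zmed 0.0818
rack 1949 [781.7 -62.2] [201.   65.3] 89.9 zmax 0.1048 zmed 0.0576
dishes 893 [ 702.6 -382.1] [88.2 90.5] 79.9 zmax 0.0341 zmed 0.0287
washer 839 [722.3 362.5] [68.2 51.7] 51.4 zmax 0.1494 zmed 0.0982
side
drop 57 [ 455.  -289.4] [19.6 23.9] 17.8 zmax 0.0854 zmed 0.0638
pot 102 [ 530.5 -272.2] [40.  47.5] 21.7 zmax 0.0744 zmed 0.0688
box 589 [463.3 339.9] [41.5 84.4] 80.1 zmax 0.041 zmed 0.0366
jar 215 [488.4 245. ] [42.1 43.1] 7.4 zmax 0.0833 zmed 0.0778
reag 137 [410.7 256.8] [29.9 30.9] 5.1 zmax 0.0885 zmed 0.0849
rack 1125 [781.2 -59.7] [205.4  65.7] 88.6 zmax 0.1059 zmed 0.0607
dishes 244 [ 701.7 -374.3] [86.8 88.5] 16.5 zmax 0.0354 zmed 0.0304
washer 1364 [707.4 378.9] [67.9 53.1] 52.8 zmax 0.15 zmed 0.097
```

View pics/f.png

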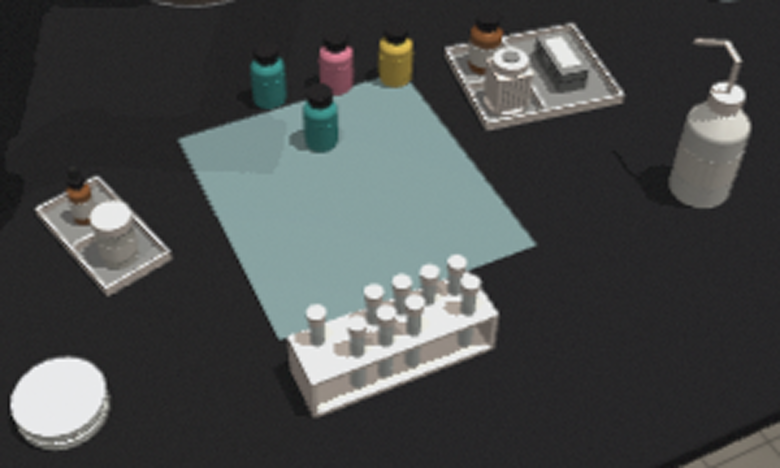

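All five pieces stand upright in their compartments and the bystanders haven't moved. Handing in.

```bash
python3 -c "
from plant import *
print(close_job())"
```

```text
the job is handed in; nothing more can be done
None
```

Both kits are made up and the job is handed in, at about 40 s on the clock. The slide box is in the big tray's long compartment, with the jar and the amber screw-cap bottle one in each square. The pot is in the small tray's far compartment and the dropper in the near one.

**Last checks:** In the final pictures from both fixed cameras, all five stand upright at the right heights and within a few millimetres of their compartment centres. The rack, the dishes and the look-alike bottles had not moved. The wash bottle also looks untouched, but I judged it mainly by eye, because its two camera fits differ by about 15 mm (each camera sees only part of it).

**What went wrong on the way:**
- **Slide box:** the first grip was too high and slipped off the top edge, with up to about 18 N on the wrist. The box did not move, and a deeper grip held.
- **Pot:** the first approach ran into joint 6's range limit and the arm stopped short of the pose. I turned the gripper and corrected before descending.
- **Bottle widths:** the gripper read about 2 mm narrower than the stated width on both glass bottles, but neither visibly slipped.
- **Cameras:** the two fixed cameras differ by 4–6 mm in y, so I used the wrist camera for the final positions.

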